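# Shut down the paste dispenser and put its syringes away

## Task

Shut the paste dispenser down for the night. First close the supply valve (the small knob, clockwise) and back off the air regulator (the big knob, anticlockwise), each all the way to its stop, then press the foot valve's treadle right down to its stop for about half a second to bleed the line and let it come up. Only with the air gone, lift every syringe off its hook on the stand and stand it tip down in a bore of the grey rack, fully home, without shifting or knocking over the other things on the desk.

Things in the scene. Friction and masses are not known exactly. Their poses are not given: they have to be found in the camera images.
- regulator: Air unit, fixed, on the right of the desk: regulator with 66 mm square base plate, 44 mm square body, a gauge (41 mm) on its front and a black knob on top; piped to its right a brass shut-off valve 32 mm square with a smaller, lower black knob. Origin: centre of the underside of the regulator's base; -x is the gauge side, z up.
- knob_grip (a point): Point on the vertical axis of the regulator knob at the height to grip it, 104 mm above the desk. The knob is a ribbed black cylinder, 42 mm in diameter, from 87 to 121 mm above the desk, with a white pointer line on top; grip it from above with the fingers against its rim, at any yaw.
- valve_grip (a point): Point on the vertical axis of the supply shut-off valve's knob at the height to grip it, 76 mm above the desk; 35 mm before (-x) and 60 mm to the right (-y) of the regulator knob's axis in the regulator's frame. The knob is a ribbed black cylinder, 30 mm in diameter, from 55 to 83 mm above the desk; grip it from above at any yaw.
- supply_valve (a joint): Angle of the shut-off valve's knob, rad: 0 = fully clockwise (seen from above) against its end stop = closed; grows anticlockwise to 3.2. It stays where it is left (friction about 0.05 N m) and starts between 1.5 and 2.7.
- air_knob (a joint): Angle of the regulator knob, rad: 0 = fully anticlockwise (seen from above) against its end stop = no pressure; grows clockwise to 4.4. It stays where it is left (friction about 0.06 N m) and starts between 2.2 and 3.6, so it takes two or three re-grips.
- foot_valve: Foot valve standing loose on the desk (0.9 kg): steel base 120 x 84 x 14 mm, with a sprung steel treadle plate (100 x 68 mm, ribbed rubber tread) above it. Origin: centre of the underside of the base; the treadle is hinged at the +x end, its free end points to -x, z up.
- treadle_pad (a point): Point to press: on top of the rubber tread, in its middle across, 78 mm from the hinge pin; about 52 mm above the desk when up. It moves with the treadle.
- treadle (a joint): Angle of the treadle, rad: 0 = up, 0.20 = down on its stop (pad point about 16 mm lower). A spring resists with about 2.5 N at the pad at the start and 8 N at the stop, and lifts it again when it is let go.
- stand: Syringe stand, fixed: base plate 66 x 206 mm, cross bar (top 119 mm above the desk) with five forked wire hooks in a row along its y (42 mm apart, the third at y = 0) that point to -x. A fork is two 6 mm wires 23 mm clear apart, top 118 mm above the desk, ends turned up to 125 mm. Origin: on the desk under the hanging row's middle, 24 mm before the cross bar's face; z up.
- rack: Grey storage rack standing loose on the desk (0.6 kg): block 42 x 200 x 60 mm with five round bores 26 mm wide and 50 mm deep in a row along its y, 38 mm apart, empty at the start. Origin: centre of the underside; bores at x = 0, y = -0.076, -0.038, 0, 0.038, 0.076; z up.
- bore_1 (a point): Centre of the mouth of bore 1 of the rack, in the top face 60 mm above the desk.
- bore_2 (a point): Centre of the mouth of bore 2 of the rack, in the top face 60 mm above the desk.
- bore_3 (a point): Centre of the mouth of bore 3 of the rack, in the top face 60 mm above the desk.
- bore_4 (a point): Centre of the mouth of bore 4 of the rack, in the top face 60 mm above the desk.
- bore_5 (a point): Centre of the mouth of bore 5 of the rack, in the top face 60 mm above the desk.
- syringe_1: Dispensing syringe (45 g), 127 mm long: tip cap 12 mm wide, 14 mm long; white barrel 20 mm wide; flange 32 mm wide, 3 mm thick, its underside 92 mm above the tip end; above it a grey ribbed cap, 23 mm wide, 32 mm tall, to hold it by. At first it hangs by its flange in a fork, tip end 26 mm above the desk. 3 to 5 are there, the others absent. Origin: centre of the tip end; z to the cap.
- syringe_2: Dispensing syringe (45 g), 127 mm long: tip cap 12 mm wide, 14 mm long; white barrel 20 mm wide; flange 32 mm wide, 3 mm thick, its underside 92 mm above the tip end; above it a grey ribbed cap, 23 mm wide, 32 mm tall, to hold it by. At first it hangs by its flange in a fork, tip end 26 mm above the desk. 3 to 5 are there, the others absent. Origin: centre of the tip end; z to the cap.
- syringe_3: Dispensing syringe (45 g), 127 mm long: tip cap 12 mm wide, 14 mm long; white barrel 20 mm wide; flange 32 mm wide, 3 mm thick, its underside 92 mm above the tip end; above it a grey ribbed cap, 23 mm wide, 32 mm tall, to hold it by. At first it hangs by its flange in a fork, tip end 26 mm above the desk. 3 to 5 are there, the others absent. Origin: centre of the tip end; z to the cap.
- syringe_4: Dispensing syringe (45 g), 127 mm long: tip cap 12 mm wide, 14 mm long; white barrel 20 mm wide; flange 32 mm wide, 3 mm thick, its underside 92 mm above the tip end; above it a grey ribbed cap, 23 mm wide, 32 mm tall, to hold it by. At first it hangs by its flange in a fork, tip end 26 mm above the desk. 3 to 5 are there, the others absent. Origin: centre of the tip end; z to the cap.
- syringe_5: Dispensing syringe (45 g), 127 mm long: tip cap 12 mm wide, 14 mm long; white barrel 20 mm wide; flange 32 mm wide, 3 mm thick, its underside 92 mm above the tip end; above it a grey ribbed cap, 23 mm wide, 32 mm tall, to hold it by. At first it hangs by its flange in a fork, tip end 26 mm above the desk. 3 to 5 are there, the others absent. Origin: centre of the tip end; z to the cap.
- oil_bottle: Bystander, loose: small dropper bottle, 29 x 76 mm. Origin: centre of the underside, z up.
- flashlight: Bystander, loose: red flashlight standing on end, 40 x 88 mm. Origin: centre of the underside, z up.
- objective_can: Bystander, loose: amber screw-top can with a black lid, 40 x 42 mm. Origin: centre of the underside, z up.
- glass_dish: Bystander, loose: flat glass dish, 40 x 6 mm. Origin: centre of the underside, z up.
Not all that is in view belongs to the job. Leave any turquoise look-alike of the syringe_4 alone. Leave any yellow look-alike of the syringe_3 alone.

How it is judged:
By the outcome, as a careful person would: the job done as asked, in the order asked, and still so for the second after the job is handed in, with the robot touching nothing.
Of syringe_1, syringe_2, syringe_3, syringe_4, syringe_5 only 3 to 5 are there at a start; the rules pass over those that are not, and their reading is None.
At some moment in a run one of rack, foot_valve may be knocked a few centimetres aside while the robot is not near it.
It also fails if it takes over 210 s, if anything falls off the work surface, if the arm or the gripper's body presses on something with over 40 N, if the wrist force passes 120 N, or if a joint passes its speed limit or range.

## Robot

A 7-joint arm with a two-finger parallel gripper is mounted at the origin on a cart in front of the work surface, level with it; the furniture and walls round the work are solid. World frame = base frame: x ahead of the robot, y to its left, z up, the work surface at z = 0. Lengths are in m, angles in rad, forces in N, time in s.
With the tool pointing down it reaches from about 0.425 to 0.925 m from the base axis. Payload 6.8 kg.
Tool frame: the origin (TCP) lies on the centre line of the jaws, within the pads' length; the fingertips stand 11 mm ahead of it and the grasp point (between the pads) lies 8 mm behind it; z points along the fingers, y is the line along which they close (so a half turn about z gives the same grasp; the last joint's range is limited). The gripper opens to 88 mm and grips with 3 to 60 N. Pads are 20 mm wide; open, the fingers measure 115 mm over their backs; the gripper's body (75 mm by 178 mm) begins 61 mm behind the grasp point.
Start: joints at [1.028, 0.477, 0.022, 1.555, -0.011, 1.109, -0.083], TCP at [0.284, -0.612, 0.234] pointing down, gripper open.
Joint ranges: [-2.96, 2.96], [-0.34, 2.1], [-1.41, 1.46], [0.24, 2.44], [-1.37, 4.51], [0.17, 1.92], [-2.96, 2.96]. Speed limits (rad/s): [2.39, 2.39, 3.14, 3.14, 3.14, 3.14, 3.14].

## Interface

Orientations are given as a rotation vector (axis times angle).
In Python, from cell import manip, optics, order, finder gives the robot as it stands. The module is installed in compiled form; this text tells all that it offers.
- The arm moves only by the shell command python3 -m jog 'ROWS' [FORCE]. ROWS is JSON, a list of rows, each a list of 3 entries, a list of its own where there are three numbers: the shift along the tool's x, y, z in mm, then the turn, a rotation vector about the tool's x, y, z in rad, then the finger opening in mm, from 0 to 87.8. In form: [[[dx, dy, dz], [wx, wy, wz], jaw], ...]. A call has 1 to 10 rows; each row shifts and turns the commanded pose from where the row before left it, along the tool's axes as they then stand; what a row does not reach is not made up. A row lasts 1/8 s, in which the tool goes at most 62.5 mm and 10.7 degrees, less where a joint would pass 70% of its speed; a pose out of reach is approached as far as the arm can. A call with a gripper value outside its range is refused whole. The fingers move at their own pace and stop on an object; FORCE is the grip in N (left out, the last holds). Time passes only in rows, so rows that do not move let the fingers close. It gives the time, the measured TCP pose, the force, the opening and the grip force at its end, in the units of the state.
- manip.sense(): the state, without advancing time (a new reading comes with each control period).
- optics.read_camera(name): name is "side" or "top" or "wrist"; returns a dict with "image" (400x640x3 uint8, red, green, blue), "range_z" (400x640 float32, m along the optical axis (not along the pixel's ray), 0 where there is no reading), "fx", "fy", "cx", "cy" (pixels), "R" (3x3) and "t" (3): a world point X has camera coordinates R X + t; the wrist camera has in their place "hand_eye" (4x4, takes a point from camera to tool coordinates, whose origin is the TCP and whose axes are the flange's). Camera axes: x right, y down, z forward; pixel columns grow to the right and rows downward; lengths in m; the calibration is good to about 2 mm. The wrist camera is an equidistant fisheye: a pixel r from the principal point sees the ray r / f radians off the axis. A picture is of the moment at which its call begins: read the wrist's pose just before it.
- order.sign_off(): hands the job in; it is judged then, once.
Trained networks look in the newest picture that a camera, given by its name, has taken for a name from the list of things; names that differ only in an ending like _2 or _b are one class to them, and where a whole thing is asked for, a point or a joint stands for the part that bears it (a point fixed in the world has none). Each returns a list of dicts, best first, with "conf" (0 to 1); they miss things now and then, are a little off and sometimes report something else, mostly with a low value. They report only what shows in the picture. A call takes as long as a camera call. They do not tell look-alikes from the thing itself.
- finder.spot_in(camera, query): "point" ([x, y, z] in m, in world coordinates, good to about 4 mm: the middle of the surface that is visible of it).
- finder.masks_of(camera, query): "pixels" (400x640 bool, what is visible of it).
The state is a dict: "time": time; "q": joint angles; "qd": joint speeds; "tau": joint torques, N m; "tcp_pos": TCP position; "ee_rot": TCP orientation; "force": force on the tool from outside, world axes, zero at the start; "torque": the same for the moment, N m; "finger_gap": finger opening in m; "finger_force": force on a finger pad.
Only numpy, scipy, OpenCV 4.12 (cv2) and the standard library are available. Lean on these libraries where they do the work, as an engineer would, in place of code of your own. Each camera call takes 0.05 s, during which the arm holds its last target. There are 200 camera calls.

## Working session

There is one attempt and no reset: what is moved stays moved. The work goes in short steps, Python scripts to look and compute and a shell command to move; the robot and the scene stay as the last step left them, time stands still between calls to the robot, and variables do not carry over. Pictures are saved under pics/ and viewed, at most 14 in all, crops included, and the job is handed in when it is done.

```bash
mkdir -p pics
python3 - <<'E'
from cell import manip, optics, order, finder
import cv2,numpy as np
s=manip.sense();print(s['time'],s['tcp_pos'],s['ee_rot'],s['force'])
for c in ['top','side']:
    d=optics.read_camera(c);cv2.imwrite(f'pics/{c}0.png',d['image'][...,::-1])
    print(c,d['fx'],d['cx'],d['cy'],d['R'].round(3).tolist(),d['t'])
    for q in ['regulator','knob_grip','valve_grip','foot_valve','treadle_pad','stand','rack','syringe_1','oil_bottle','flashlight','objective_can','glass_dish']:
        print(q,[(np.round(r['point'],3).tolist(),round(r['conf'],2)) for r in finder.spot_in(c,q)])
E
```

```text
0.0 [ 0.28406643 -0.61167849  0.23269974] [-3.06597820e+00 -6.77181809e-01  7.79651383e-04] [-0.43902164 -0.73216425  0.98974264]
top 485.6378159505402 316.63335656126566 205.25263325163417 [[-0.014, -1.0, 0.006], [-0.988, 0.013, -0.155], [0.155, -0.008, -0.988]] [-0.13965184  0.52024122  1.41454268]
regulator [([0.517, -0.395, 0.036], 0.7)]
knob_grip [([0.518, -0.396, 0.032], 0.88)]
valve_grip [([0.518, -0.396, 0.034], 0.86), ([0.426, -0.249, 0.06], 0.27), ([0.464, 0.013, 0.05], 0.16)]
foot_valve [([0.468, 0.008, 0.038], 0.59)]
treadle_pad [([0.466, 0.013, 0.046], 0.73)]
stand [([0.541, -0.171, 0.053], 0.9), ([0.467, 0.008, 0.036], 0.75)]
rack [([0.429, -0.252, 0.061], 0.71), ([0.519, -0.396, 0.032], 0.3)]
syringe_1 [([0.672, -0.404, 0.108], 0.59), ([0.426, -0.25, 0.06], 0.59), ([0.538, -0.094, 0.149], 0.5), ([0.435, -0.101, 0.131], 0.49), ([0.527, -0.171, 0.149], 0.45), ([0.531, -0.131, 0.143], 0.42), ([0.518, -0.213, 0.15], 0.41)]
oil_bottle [([0.581, 0.034, 0.041], 0.62), ([0.428, -0.249, 0.06], 0.23)]
flashlight [([0.39, -0.432, 0.076], 0.46)]
objective_can [([0.415, 0.151, 0.04
[... 405 characters left out ...]
0.514, -0.253, 0.102], 0.36)]
valve_grip [([0.508, -0.37, 0.047], 0.58)]
foot_valve [([0.459, 0.03, 0.025], 0.92), ([0.42, -0.21, 0.049], 0.47), ([0.517, -0.249, 0.098], 0.23)]
treadle_pad [([0.458, 0.018, 0.046], 0.58)]
stand [([0.531, -0.125, 0.006], 0.91), ([0.42, 0.162, 0.038], 0.37)]
rack [([0.423, -0.209, 0.053], 0.77)]
syringe_1 [([0.433, -0.092, 0.08], 0.85), ([0.516, -0.252, 0.099], 0.75), ([0.522, -0.208, 0.1], 0.73), ([0.672, -0.401, 0.048], 0.7), ([0.538, -0.122, 0.103], 0.68), ([0.544, -0.083, 0.102], 0.6), ([0.529, -0.162, 0.116], 0.59)]
oil_bottle []
flashlight [([0.395, -0.431, 0.045], 0.69)]
objective_can [([0.42, 0.163, 0.04], 0.9)]
glass_dish [([0.389, -0.382, 0.0], 0.45)]
```

View pics/top0.png

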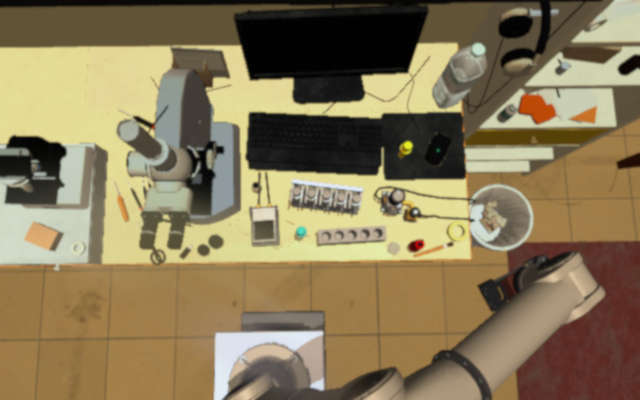

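View pics/side0.png

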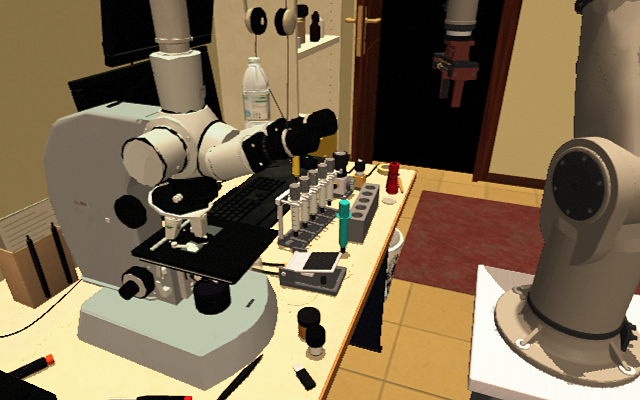

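The top view shows the rack (350,236), five syringes on the stand (297–355,197), the regulator (393,200) with its valve knob (413,212), and the foot valve (263,220). The look-alikes are turquoise (301,231) and yellow (405,148). The side view agrees. Next I'll enlarge and deproject.

```bash
cat > h.py <<'E'
from cell import manip, optics, order, finder
import cv2,numpy as np
from scipy.spatial.transform import Rotation as Ro
def cloud(c):
    s=manip.sense(); d=optics.read_camera(c); z=d['range_z'].astype(float)
    v,u=np.mgrid[0:400,0:640]; x=u-d['cx']; y=v-d['cy']
    if c=='wrist':
        f=d['fx']; r=np.hypot(x,y)+1e-9; t=np.tan(np.minimum(r/f,1.5))/r
        P=np.stack([x*t*z,y*t*z,z],-1); H=d['hand_eye']
        P=P@H[:3,:3].T+H[:3,3]; P=P@Ro.from_rotvec(s['ee_rot']).as_matrix().T+s['tcp_pos']
    else:
        P=np.stack([x/d['fx']*z,y/d['fy']*z,z],-1); P=(P-d['t'])@d['R']
    P[z<=0]=np.nan
    return d,P
def tool(p,yaw=None):
    "shift in tool mm to go to world p, and yaw info"
    s=manip.sense(); R=Ro.from_rotvec(s['ee_rot']).as_matrix()
    return (R.T@(np.array(p)-s['tcp_pos'])*1000).round(1), R.round(3)
E
python3 - <<'E'
from h import *
d,P=cloud('top')
im=d['image'][170:260,235:465,::-1]
cv2.imwrite('pics/topc.png',cv2.resize(im,None,fx=3.4,fy=3.4,interpolation=cv2.INTER_CUBIC))
for n,(r0,r1,c0,c1,z0,z1) in dict(rack=(220,250,310,392,.055,.066),caps=(175,215,285,370,.135,.17),knob=(180,220,375,425,.114,.13),valve=(195,225,400,425,.076,.09),tread=(195,250,245,285,.035,.07),oil=(178,195,250,266,.06,.09)).items():
    Q=P[r0:r1,c0:c1].reshape(-1,3); Q=Q[(Q[:,2]>z0)&(Q[:,2]<z1)]
    if len(Q)<4: print(n,len(Q)); continue
    (c,w,a)=cv2.minAreaRect((Q[:,:2]*1000).astype(np.float32)); print(n,len(Q),Q.mean(0).round(4),np.round(c,1),np.round(w,1),round(a,1))
print(tool([.47,-.4,.2]))
s=manip.sense(); print(s['force'])
E
```

```text
rack 613 [ 0.4272 -0.2487  0.0594] [ 427.4 -248.3] [ 42.5 199.8] 2.7
caps 309 [ 0.5297 -0.1725  0.1505] [ 530.3 -172.3] [190.9  24.2] 82.3
knob 168 [ 0.5301 -0.3765  0.1201] [ 530.6 -376.5] [39.8 40.9] 11.6
valve 83 [ 0.4886 -0.4318  0.0817] [ 488.9 -432.6] [27.2 28.8] 25.9
tread 716 [0.4597 0.012  0.0459] [465.7  12.8] [108.1  84.2] 1.8
oil 14 [0.5784 0.0354 0.0714] [577.4  36.3] [ 9.7 10.1] 83.1
(array([ 257.7, -114.3,   33.7]), array([[ 0.907,  0.421,  0.   ],
       [ 0.421, -0.907,  0.   ],
       [ 0.   ,  0.   , -1.   ]]))
[-0.11147655  0.63247118  0.25093333]
```

View pics/topc.png

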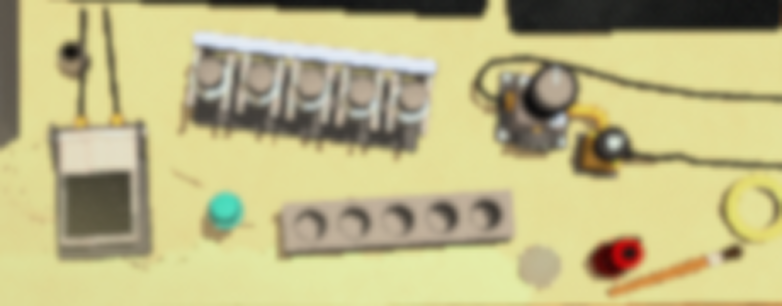

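All five hanging syringes are white with grey caps. The turquoise (301,231) and yellow (405,148) ones stand apart from the hooks, so I leave those. I'm moving over the air unit.

```bash
python3 -m jog '[[[50,-16,-3],[0,0,0],80],[[50,-16,-3],[0,0,0],80],[[50,-16,-3],[0,0,0],80],[[50,-16,-3],[0,0,0],80],[[50,-16,-3],[0,0,0],80],[[44,-17,-2],[0,0,0],80],[[0,0,0],[0,0,0],80],[[0,0,0],[0,0,0],80]]' 20
python3 - <<'E'
from h import *
d,P=cloud('wrist')
print(d['fx'],d['cx'],d['cy'],d['hand_eye'].round(3).tolist())
cv2.imwrite('pics/w1.png',d['image'][...,::-1])
for n,c,z0,z1 in (('knob',(.530,-.3765),.112,.13),('valve',(.4886,-.4318),.074,.092)):
    Q=P.reshape(-1,3); Q=Q[(np.hypot(Q[:,0]-c[0],Q[:,1]-c[1])<.032)&(Q[:,2]>z0)&(Q[:,2]<z1)]
    if len(Q)>4: print(n,len(Q),Q.mean(0).round(4),cv2.minEnclosingCircle((Q[:,:2]*1000).astype(np.float32)))
s=manip.sense();print(s['tcp_pos'],s['ee_rot'],s['q'].round(2) if hasattr(s['q'],'round') else s['q'],s['force'],s['torque'])
E
```

```text
time: 2.35
tcp_pos: [0.5096, -0.401, 0.2506]
ee_rot: [3.067, 0.677, -0.001]
force: [0.4, -0.1, 0.5]
finger_gap: 0.08
finger_force: 0.0
309.70691628693146 317.00815790835276 198.90233361096713 [[0.001, -0.96, -0.281, 0.078], [1.0, 0.0, 0.0, -0.001], [-0.0, -0.281, 0.96, -0.15], [0.0, 0.0, 0.0, 1.0]]
knob 1620 [ 0.534  -0.3765  0.1202] ((532.889892578125, -376.8105773925781), 22.398881912231445)
valve 590 [ 0.4927 -0.4313  0.0818] ((491.60882568359375, -431.8358459472656), 15.7006196975708)
[ 0.50891248 -0.40177653  0.2505711 ] [ 3.06775357e+00  6.74453886e-01 -1.55995548e-03] [ 0.62  0.42 -0.06  1.6   0.03  1.12 -0.59] [-0.34120491  0.15503354 -0.9921819 ] [-0.04259659  0.02701735  0.02428421]
```

```bash
python3 -m jog '[[[-29.4,19.6,0],[0,0,0],60],[[0,0,0],[0,0,-0.18],60],[[0,0,0],[0,0,-0.18],60],[[0,0,0],[0,0,-0.18],60],[[0,0,0],[0,0,-0.18],60],[[0,0,0],[0,0,-0.18],60],[[0,0,0],[0,0,-0.18],60],[[0,0,0],[0,0,-0.18],60],[[0,0,0],[0,0,-0.18],60],[[0,0,0],[0,0,-0.18],60]]' 20
python3 - <<'E'
from h import *
s=manip.sense();print(np.round(s['q'],2),tool([.4905,-.432,.068]))
E
```

```text
time: 3.65
tcp_pos: [0.4899, -0.4324, 0.2505]
ee_rot: [-1.621, -2.691, 0.001]
force: [-0.3, 0.5, 0.3]
finger_gap: 0.0596
finger_force: 0.0
[ 0.9   0.46 -0.38  1.57  0.18  1.15  0.97] (array([1.000e-01, 9.000e-01, 1.825e+02]), array([[-0.468,  0.884, -0.001],
       [ 0.884,  0.468, -0.001],
       [-0.   , -0.001, -1.   ]]))
```

View pics/w1.png

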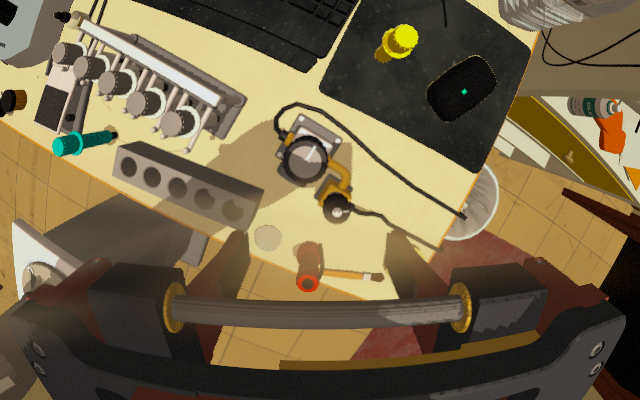

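The wrist view shows the knob with its pointer (305,160), the valve knob (336,207), and the turquoise (85,140) and yellow (400,40) decoys apart from the five hooks. I'll turn further so the fingers clear the regulator.

```bash
python3 -m jog '[[[0,0,0],[0,0,-0.18],44],[[0,0,0],[0,0,-0.18],44],[[0,0,0],[0,0,-0.18],44],[[0,0,0],[0,0,-0.18],44],[[0,0,0],[0,0,-0.18],44],[[0,0,0],[0,0,-0.18],44],[[0,0,0],[0,0,-0.18],44],[[0,0,0],[0,0,-0.18],44],[[0,0,0],[0,0,0],44]]' 20
python3 -m jog '[[[0,0.5,45],[0,0,0],44],[[0,0,45],[0,0,0],44],[[0,0,45],[0,0,0],44],[[0,0,25],[0,0,0],44],[[0,0,22.5],[0,0,0],44],[[0,0,0],[0,0,0],44],[[0,0,0],[0,0,0],20],[[0,0,0],[0,0,0],20],[[0,0,0],[0,0,0],20],[[0,0,0],[0,0,0],20]]' 20
python3 - <<'E'
from h import *
s=manip.sense();print(np.round(s['q'],2),tool([.4905,-.432,.068])[0],s['force'],s['torque'])
E
```

```text
time: 4.78
tcp_pos: [0.4901, -0.4323, 0.2503]
ee_rot: [0.544, -3.093, -0.0]
force: [-0.1, 0.2, 0.5]
finger_gap: 0.0442
finger_force: 0.0
time: 6.02
tcp_pos: [0.4929, -0.4325, 0.0697]
ee_rot: [-0.549, 3.09, -0.007]
force: [2.3, -5.0, -3.9]
finger_gap: 0.0296
finger_force: 20.0
[ 1.04  0.7  -0.59  1.7   0.48  0.89  2.17] [2.1 1.3 1.7] [ 2.31747119 -4.98234058 -3.86033553] [-0.84065922 -0.73407901  0.07703676]
```

```bash
python3 -m jog '[[[0,0,0],[0,0,0.18],20],[[0,0,0],[0,0,0.18],20],[[0,0,0],[0,0,0.18],20],[[0,0,0],[0,0,0.18],20],[[0,0,0],[0,0,0.18],20],[[0,0,0],[0,0,0.18],20],[[0,0,0],[0,0,0.18],20],[[0,0,0],[0,0,0.18],20]]'
python3 - <<'E'
from h import *
s=manip.sense();print(np.round(s['q'],2),tool([.4925,-.432,.068])[0],s['force'],s['torque'])
E
```

```text
time: 7.02
tcp_pos: [0.4919, -0.4352, 0.0698]
ee_rot: [1.632, 2.676, -0.007]
force: [0.9, -10.5, -7.8]
finger_gap: 0.0297
finger_force: 20.0
[ 0.8   0.64 -0.24  1.72  0.21  0.81  0.94] [2.6 2.  1.7] [  0.93898715 -10.48727893  -7.81784747] [-2.4089115  -0.43227361  0.08921791]
```

```bash
python3 -m jog '[[[-1.8,-0.9,0],[0,0,0.18],20],[[0,0,0],[0,0,0.18],20],[[0,0,0],[0,0,0.18],20],[[0,0,0],[0,0,0.18],20]]' 
python3 -c "
from h import *
s=manip.sense();print(np.round(s['q'],2),tool([.4925,-.432,.068])[0],s['force'],s['torque'])"
python3 -m jog '[[[0,0,0],[0,0,0.15],20],[[0,0,0],[0,0,0.15],20]]'
python3 -c "
from h import *
s=manip.sense();print(np.round(s['q'],2),tool([.4925,-.432,.068])[0],s['force'],s['torque'])"
```

```text
time: 7.52
tcp_pos: [0.4903, -0.4355, 0.0697]
ee_rot: [2.473, 1.932, -0.004]
force: [-3.7, -6.1, -0.6]
finger_gap: 0.0299
finger_force: 20.0
[ 0.68  0.62 -0.07  1.72  0.06  0.79  0.34] [3.9 1.2 1.7] [-3.74807651 -6.10443465 -0.59110497] [-1.29242923  0.76139563  0.05489546]
time: 7.78
tcp_pos: [0.4911, -0.433, 0.0697]
ee_rot: [2.733, 1.547, -0.001]
force: [-2.5, 1.4, 3.1]
finger_gap: 0.0298
finger_force: 20.0
[ 0.62  0.62  0.01  1.73 -0.01  0.79  0.09] [1.6 0.7 1.7] [-2.53987715  1.40719608  3.0597999 ] [0.08768321 0.6202462  0.43793589]
```

```bash
for i in 1; do python3 -m jog '[[[0,0,0],[0,0,0.1],20],[[0,0,0],[0,0,0.1],20],[[0,0,0],[0,0,0],20]]'; done
python3 -c "
from h import *
s=manip.sense();print(np.round(s['q'],2),tool([.4925,-.432,.068])[0],s['force'],s['torque'])"
```

```text
time: 8.15
tcp_pos: [0.4918, -0.4324, 0.0696]
ee_rot: [2.87, 1.275, 0.0]
force: [-2.9, 1.3, 6.6]
finger_gap: 0.0295
finger_force: 20.0
[ 0.58  0.62  0.06  1.73 -0.05  0.79 -0.07] [0.8 0.3 1.6] [-2.89178581  1.27843555  6.63822595] [0.17687504 0.70414825 0.18586454]
```

```bash
J="python3 -m jog"; T='from h import *
s=manip.sense();print(np.round(s["q"],2)[6],np.round(s["force"],1),np.round(s["torque"],2))'
python3 -m jog '[[[0,0,0],[0,0,0.1],30]]' 30 | sed -n 3p; python3 -c "$T"
python3 -m jog '[[[0,0,0],[0,0,0.1],20]]'| sed -n 3p; python3 -c "$T"
python3 -m jog '[[[0,0,0],[0,0,0.1],20]]'| sed -n 3p; python3 -c "$T"
python3 -m jog '[[[0,0,0],[0,0,0.1],20]]'| sed -n 3p; python3 -c "$T"
```

```text
ee_rot: [2.931, 1.128, 0.002]
-0.15 [0.3 0.9 0.5] [0.02 0.06 0.05]
ee_rot: [2.983, 0.981, 0.003]
-0.24 [-0.1  0.   2. ] [0.01 0.03 0.76]
ee_rot: [3.028, 0.832, 0.005]
-0.32 [4.7 2.5 0.3] [ 0.3  -1.08  0.64]
ee_rot: [3.065, 0.681, 0.007]
-0.4 [ 3.3  0.1 -0.1] [ 0.23 -1.13  0.73]
```

Torque is steady at 0.75 Nm with the fingers slipping, so the valve is at its stop. I'll release, rise and move to the regulator knob.

```bash
python3 -m jog '[[[0,0,0],[0,0,0],44],[[0,0,0],[0,0,0],44],[[0,0,-40],[0,0,0],44],[[0,0,-50],[0,0,0],60],[[0,0,0],[0,0,0.18],60],[[0,0,0],[0,0,0.18],60],[[0,0,0],[0,0,0.18],60],[[0,0,0],[0,0,0.18],60],[[0,0,0],[0,0,0.18],60]]' 20
python3 -m jog '[[[0,0,0],[0,0,0.18],60],[[0,0,0],[0,0,0.18],60],[[0,0,0],[0,0,0.18],60],[[0,0,0],[0,0,0.18],60],[[0,0,0],[0,0,0],60]]'
python3 -c "
from h import *
s=manip.sense();print(np.round(s['q'],2),tool([.533,-.377,.096]))"
```

```text
time: 9.78
tcp_pos: [0.4912, -0.4321, 0.1581]
ee_rot: [-3.055, 0.731, 0.0]
force: [0.4, -0.9, -0.3]
finger_gap: 0.0597
finger_force: 0.0
time: 10.4
tcp_pos: [0.4914, -0.432, 0.1579]
ee_rot: [2.608, -1.751, -0.001]
force: [0.1, -0.4, -0.5]
finger_gap: 0.06
finger_force: 0.0
[ 0.22  0.58  0.58  1.71 -0.37  0.97 -1.81] (array([-35.1, -59.4,  61.9]), array([[ 0.379, -0.926, -0.001],
       [-0.926, -0.379,  0.   ],
       [-0.   ,  0.001, -1.   ]]))
```

```bash
python3 -m jog '[[[-18,-30,0],[0,0,0],60],[[-17.1,-29.4,0],[0,0,0],60],[[0,0,0],[0,0,0],60],[[0,0,31],[0,0,0],60],[[0,0,31],[0,0,0],60],[[0,0,0],[0,0,0],60],[[0,0,0],[0,0,0],30],[[0,0,0],[0,0,0],30],[[0,0,0],[0,0,0],30]]' 25
python3 -c "
from h import *
s=manip.sense();print(np.round(s['q'],2),s['torque'])"
python3 -m jog '[[[0,0,0],[0,0,-0.18],30],[[0,0,0],[0,0,-0.18],30],[[0,0,0],[0,0,-0.18],30],[[0,0,0],[0,0,-0.18],30],[[0,0,0],[0,0,-0.18],30],[[0,0,0],[0,0,-0.18],30]]'
python3 -c "
from h import *
s=manip.sense();print(np.round(s['q'],2),s['torque'])"
```

```text
time: 11.52
tcp_pos: [0.5329, -0.3787, 0.0976]
ee_rot: [2.605, -1.755, 0.002]
force: [-4.6, -1.7, 5.6]
finger_gap: 0.0417
finger_force: 25.0
[ 0.15  0.65  0.54  1.75 -0.42  0.86 -1.88] [-0.13776787  0.86796235  0.0600009 ]
time: 12.28
tcp_pos: [0.5335, -0.378, 0.0976]
ee_rot: [3.137, -0.157, 0.002]
force: [-3.5, -0.3, 4.7]
finger_gap: 0.0417
finger_force: 25.0
[ 0.34  0.6   0.26  1.73 -0.2   0.83 -0.99] [ 0.12722991  0.6185694  -0.05362675]
```

```bash
T='from h import *
s=manip.sense();print(np.round(s["q"],2)[6],np.round(s["force"],1),np.round(s["torque"],2))'
python3 -m jog '[[[0,0,0],[0,0,-0.18],30],[[0,0,0],[0,0,-0.18],30],[[0,0,0],[0,0,-0.18],30],[[0,0,0],[0,0,-0.18],30],[[0,0,0],[0,0,-0.18],30],[[0,0,0],[0,0,-0.18],30]]'|sed -n 3p; python3 -c "$T"
python3 -m jog '[[[0,0,0],[0,0,-0.18],30],[[0,0,0],[0,0,-0.18],30]]'|sed -n 3p; python3 -c "$T"
python3 -m jog '[[[0,0,0],[0,0,-0.15],30],[[0,0,0],[0,0,-0.15],30]]'|sed -n 3p; python3 -c "$T"
```

```text
ee_rot: [-2.771, -1.479, 0.0]
-0.08 [-4.3  2.3  6.8] [ 0.51  0.9  -0.06]
ee_rot: [-2.462, -1.951, 0.001]
0.22 [-4.8  2.7  9.1] [ 0.62  1.1  -0.05]
ee_rot: [-2.143, -2.295, 0.001]
0.48 [-5.4  2.6  9.6] [ 0.7   1.19 -0.07]
```

```bash
T='from h import *
s=manip.sense();print(np.round(s["q"],2)[6],np.round(s["force"],1),np.round(s["torque"],2))'
python3 -m jog '[[[0,0,0],[0,0,-0.15],30],[[0,0,0],[0,0,-0.15],30]]'|sed -n 3p; python3 -c "$T"
python3 -m jog '[[[0,0,0],[0,0,-0.15],30],[[0,0,0],[0,0,-0.15],30]]'|sed -n 3p; python3 -c "$T"
python3 -m jog '[[[0,0,0],[0,0,-0.15],30],[[0,0,0],[0,0,-0.15],30]]'|sed -n 3p; python3 -c "$T"
```

```text
ee_rot: [-1.776, -2.589, 0.002]
0.74 [-6.2  3.4  9.6] [ 0.7   1.34 -0.12]
ee_rot: [1.373, 2.825, -0.002]
0.99 [ 0.1 -3.  -0.7] [-0.6   0.08 -0.69]
ee_rot: [0.935, 2.998, -0.001]
1.25 [ 2.  -2.6 -2.2] [-0.48 -0.48 -0.72]
```

Regulator is at its stop too (0.7 Nm sustained). I'll release, rise and head for the foot valve.

```bash
python3 -m jog '[[[0,0,0],[0,0,0],62],[[0,0,0],[0,0,0],62],[[0,0,-50],[0,0,0],62],[[0,0,-50],[0,0,0],40],[[0,0,-55],[0,0,0],10],[[0,0,0],[0,0,0.18],0],[[0,0,0],[0,0,0.18],0],[[0,0,0],[0,0,0.18],0],[[0,0,0],[0,0,0.18],0],[[0,0,0],[0,0,0.18],0]]' 20
python3 -c "
from h import *
s=manip.sense();print(np.round(s['q'],2),tool([.43,-.02,.25]),tool([.46,-.23,.25])[0])
d,P=cloud('top'); Q=P[195:250,235:290].reshape(-1,3)
for a,b in((.008,.022),(.024,.07)):
  q=Q[(Q[:,2]>a)&(Q[:,2]<b)]; print(cv2.minAreaRect((q[:,:2]*1000).astype(np.float32)),len(q))
"
```

```text
time: 15.52
tcp_pos: [0.5337, -0.3769, 0.2513]
ee_rot: [2.157, 2.283, 0.0]
force: [0.7, -1.1, 0.1]
finger_gap: 0.0003
finger_force: 0.0
[ 0.7   0.44 -0.26  1.58  0.12  1.14  0.48] (array([362.1, -83.4,   1.3]), array([[-0.057,  0.998,  0.   ],
       [ 0.998,  0.057, -0.   ],
       [-0.   ,  0.   , -1.   ]])) [150.8 -65.3   1.3]
((476.2501220703125, 27.85104751586914), (149.2213592529297, 162.00775146484375), 89.5387954711914) 340
((482.0615234375, 37.505455017089844), (128.31875610351562, 139.08848571777344), 86.5955810546875) 862
```

```bash
python3 -m jog '[[[50,-12,0],[0,0,0],0],[[50,-12,0],[0,0,0],0],[[50,-12,0],[0,0,0],0],[[50,-12,0],[0,0,0],0],[[50,-12,0],[0,0,0],0],[[50,-12,0],[0,0,0],0],[[50,-12,0],[0,0,0],0],[[12,0,0],[0,0,0],0],[[0,0,0],[0,0,0],0],[[0,0,0],[0,0,0],0]]' 
python3 -c "
from h import *
d,P=cloud('wrist');cv2.imwrite('pics/w2.png',d['image'][...,::-1])
for q in ['foot_valve','treadle_pad']:
  for r in finder.spot_in('wrist',q)[:2]: print(q,r['conf'],np.round(r['point'],4))
for r in finder.masks_of('wrist','treadle_pad')[:2]:
  m=r['pixels']; q=P[m]; q=q[np.isfinite(q[:,0])&(q[:,2]>.035)]; print(r['conf'],m.sum(),np.argwhere(m).mean(0),cv2.minAreaRect((q[:,:2]*1000).astype(np.float32)),q[:,2].min(),q[:,2].max())
"
```

```text
time: 16.82
tcp_pos: [0.4269, -0.0227, 0.2511]
ee_rot: [2.151, 2.289, -0.0]
force: [0.3, -0.2, -0.6]
finger_gap: 0.0001
finger_force: 0.0
foot_valve 0.64 [0.4661 0.0137 0.0387]
foot_valve 0.53 [ 0.5395 -0.1261  0.0646]
treadle_pad 0.9 [0.4587 0.0098 0.0496]
0.88 4860 [148.73621399 348.99855967] ((465.1963195800781, 12.835018157958984), (102.24118041992188, 68.48401641845703), 3.1038784980773926) 0.0350028127974468 0.056583561858599
```

View pics/w2.png

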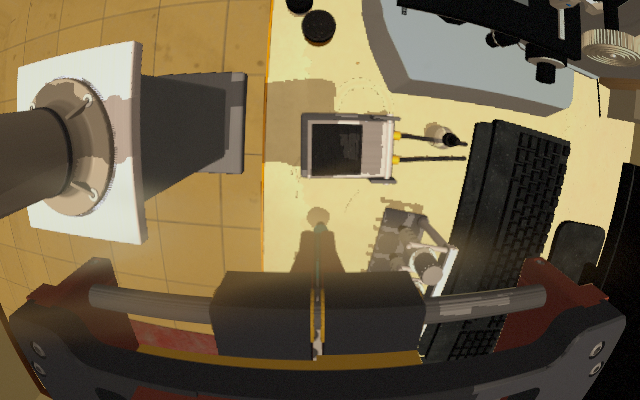

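The wrist view shows the treadle with its dark tread at (337,150) and nothing close to it. Pad is at about (0.437, 0.012).

```bash
python3 -m jog '[[[33.6,12,0],[0,0,0],0],[[0,0,50],[0,0,0],0],[[0,0,50],[0,0,0],0],[[0,0,50],[0,0,0],0],[[0,0,28],[0,0,0],0],[[0,0,0],[0,0,0],0]]' 40
python3 -m jog '[[[0,0,8],[0,0,0],0],[[0,0,10],[0,0,0],0],[[0,0,8],[0,0,0],0]]'
```

```text
time: 17.77
tcp_pos: [0.4348, 0.0125, 0.0715]
ee_rot: [-2.147, -2.288, 0.005]
force: [-0.7, 0.3, 1.1]
finger_gap: 0.0005
finger_force: 0.0
time: 18.15
tcp_pos: [0.4359, 0.0127, 0.0474]
ee_rot: [2.149, 2.291, -0.001]
force: [-7.3, 0.4, 25.5]
finger_gap: 0.0007
finger_force: 13.4
```

```bash
python3 -m jog '[[[0,0,0],[0,0,0],0],[[0,0,0],[0,0,0],0],[[0,0,0],[0,0,0],0],[[0,0,0],[0,0,0],0]]'
python3 -m jog '[[[0,0,-10],[0,0,0],0],[[0,0,-15],[0,0,0],0],[[0,0,-40],[0,0,0],0],[[0,0,-60],[0,0,0],20],[[0,0,-60],[0,0,0],50],[[0,0,-20],[0,0,0],50],[[-50,0,0],[0,0,0],50],[[-50,0,0],[0,0,0],50],[[0,0,0],[0,0,0],50]]'
python3 -c "
from h import *
d,P=cloud('top')
Q=P[195:250,245:285].reshape(-1,3); q=Q[(Q[:,2]>.03)&(Q[:,2]<.07)]; print('treadle',cv2.minAreaRect((q[:,:2]*1000).astype(np.float32)),np.percentile(q[:,2],95))
Q=P[215:255,305:395].reshape(-1,3); q=Q[(Q[:,2]>.055)&(Q[:,2]<.066)]; print('rack',cv2.minAreaRect((q[:,:2]*1000).astype(np.float32)))
d,P=cloud('wrist');cv2.imwrite('pics/w3.png',d['image'][...,::-1])
Q=P.reshape(-1,3); Q=Q[(Q[:,2]>.143)&(Q[:,2]<.16)]
a=np.radians(-7.7)
for i in range(5):
  c=np.array([.5305,-.1723])+(i-2)*.042*np.array([-np.sin(a),np.cos(a)]); q=Q[np.hypot(*(Q[:,:2]-c).T)<.021]
  print(i+1,c.round(4),len(q),len(q)>5 and (np.round(cv2.minEnclosingCircle((q[:,:2]*1000).astype(np.float32))[0],1),np.median(q[:,2])))
print(tool([.5305,-.1723,.25]))
"
```

```text
time: 18.65
tcp_pos: [0.4359, 0.0127, 0.0478]
ee_rot: [2.149, 2.291, -0.001]
force: [-5.0, -0.4, 12.7]
finger_gap: 0.0004
finger_force: 6.2
time: 19.77
tcp_pos: [0.4421, -0.0904, 0.2525]
ee_rot: [2.156, 2.284, -0.001]
force: [0.4, 0.3, -0.3]
finger_gap: 0.0495
finger_force: 0.0
treadle ((465.2550048828125, 35.77364730834961), (108.04957580566406, 37.1005859375), 3.348320245742798) 0.05488355366795163
rack ((427.1830749511719, -248.26275634765625), (42.19708251953125, 199.5011444091797), 2.625535011291504)
1 [ 0.5192 -0.2555] 244 (array([ 521.3, -253.4]), np.float64(0.15185895204024039))
2 [ 0.5249 -0.2139] 0 False
3 [ 0.5305 -0.1723] 0 False
4 [ 0.5361 -0.1307] 492 (array([ 538. , -129.3]), np.float64(0.15199547924342718))
5 [ 0.5418 -0.0891] 539 (array([544.1, -88.3]), np.float64(0.15206661000031899))
(array([-91.1,  82.5,   2.4]), array([[-0.063,  0.998,  0.   ],
       [ 0.998,  0.063,  0.   ],
       [ 0.   ,  0.   , -1.   ]]))
```

View pics/w3.png

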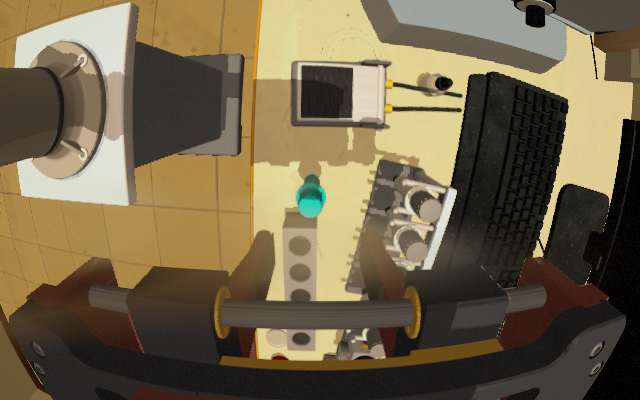

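The view shows five hooks (caps at 425,205 and 412,240, with others behind the finger), turquoise at (311,200), and the treadle back up at (340,92). The static press was only 12.7 N, so I'll bleed once more, firmer, to be sure it was on the stop.

```bash
python3 -m jog '[[[50,0,0],[0,0,0],20],[[53,0,0],[0,0,0],0],[[0,5,50],[0,0,0],0],[[0,0,60],[0,0,0],0],[[0,0,60],[0,0,0],0],[[0,0,10],[0,0,0],0],[[0,0,10],[0,0,0],0],[[0,0,10],[0,0,0],0],[[0,0,7],[0,0,0],0],[[0,0,0],[0,0,0],0]]' 40
python3 -m jog '[[[0,0,2],[0,0,0],0],[[0,0,0],[0,0,0],0]]'
```

```text
time: 21.12
tcp_pos: [0.4414, 0.0168, 0.0475]
ee_rot: [2.148, 2.29, -0.0]
force: [-8.6, 1.6, 22.4]
finger_gap: 0.0004
finger_force: 11.3
time: 21.38
tcp_pos: [0.4414, 0.0168, 0.0468]
ee_rot: [2.147, 2.29, -0.001]
force: [-14.7, 2.2, 44.1]
finger_gap: 0.0001
finger_force: 21.7
```

```bash
python3 -m jog '[[[0,0,-1],[0,0,0],0],[[0,0,0],[0,0,0],0],[[0,0,0],[0,0,0],0],[[0,0,0],[0,0,0],0],[[0,0,-10],[0,0,0],0],[[0,0,-15],[0,0,0],0],[[0,0,-40],[0,0,0],0],[[0,0,-60],[0,0,0],20],[[0,0,-60],[0,0,0],50],[[0,0,-45],[0,0,0],50]]' 20
python3 -m jog '[[[-60,0,0],[0,0,0],50],[[-60,0,0],[0,0,0],50],[[-60,0,0],[0,0,0],50],[[-60,0,0],[0,0,0],50],[[-60,0,0],[0,0,0],50],[[-20,0,0],[0,0,0],50],[[0,0,0],[0,0,0],50],[[0,0,0],[0,0,0],50]]'
cat > m.py <<'E'
from h import *
d,P=cloud('wrist');cv2.imwrite('pics/w4.png',d['image'][...,::-1])
Q=P.reshape(-1,3); a=np.radians(-7.7); b=np.radians(2.65)
for i in range(5):
  c=np.array([.5305,-.1723])+(i-2)*.042*np.array([-np.sin(a),np.cos(a)]); q=Q[(np.hypot(*(Q[:,:2]-c).T)<.021)&(Q[:,2]>.143)&(Q[:,2]<.16)]
  print(i+1,c.round(4),len(q),len(q)>5 and (np.round(cv2.minEnclosingCircle((q[:,:2]*1000).astype(np.float32))[0],1),np.median(q[:,2])))
q=Q[(np.abs(Q[:,0]-.43)<.06)&(np.abs(Q[:,1]+.25)<.14)&(Q[:,2]>.054)&(Q[:,2]<.066)]
print('rack',cv2.minAreaRect((q[:,:2]*1000).astype(np.float32)))
s=manip.sense();print(np.round(s['q'],2),tool([.52,-.2545,.25]))
E
python3 m.py
```

```text
time: 22.62
tcp_pos: [0.4415, 0.0164, 0.2781]
ee_rot: [2.147, 2.289, 0.004]
force: [0.4, 0.8, -0.1]
finger_gap: 0.0271
finger_force: 0.0
time: 23.62
tcp_pos: [0.462, -0.3008, 0.2746]
ee_rot: [-2.146, -2.294, -0.001]
force: [-0.0, 0.5, -0.2]
finger_gap: 0.0501
finger_force: 0.0
1 [ 0.5192 -0.2555] 528 (array([ 522. , -255.1]), np.float64(0.15212249333658134))
2 [ 0.5249 -0.2139] 545 (array([ 526.2, -213.5]), np.float64(0.15212173757512307))
3 [ 0.5305 -0.1723] 536 (array([ 533.5, -172.1]), np.float64(0.15213778075698015))
4 [ 0.5361 -0.1307] 508 (array([ 538.2, -130.6]), np.float64(0.15205042145531006))
5 [ 0.5418 -0.0891] 0 False
rack ((428.9592590332031, -229.51431274414062), (43.055965423583984, 237.66473388671875), 2.5404725074768066)
[ 0.74  0.26 -0.33  1.79  0.09  1.11  0.45] (array([42.2, 60.9, 24.7]), array([[-0.067,  0.998,  0.   ],
       [ 0.998,  0.067,  0.   ],
       [ 0.   ,  0.001, -1.   ]]))
```

View pics/w4.png

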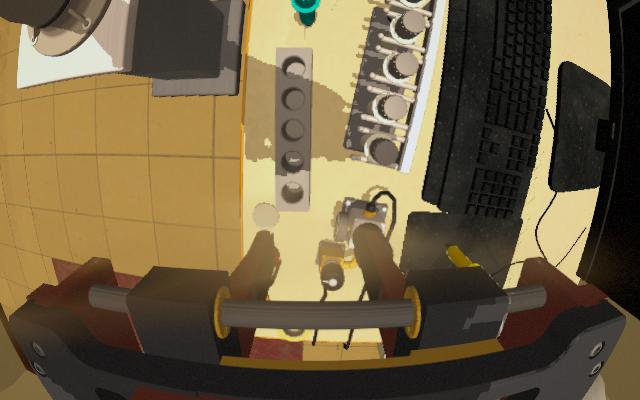

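All five syringes hang on the stand (caps at 382,150 up to 410,22), the rack is at (293,130), and turquoise is beyond it at (305,10). I'm grasping the rightmost syringe.

```bash
python3 -m jog '[[[20,30,0],[0,0,0],50],[[21.5,32.5,0],[0,0,0],50],[[0,0,0],[0,0,0],50],[[0,0,0],[0,0,0],50]]' 15
sed -i 's/Q\[:,1\]+.25)<.14/Q[:,1]+.25)<.115/' m.py; python3 m.py | tail -7; python3 -c "
from h import *
print(tool([.5215,-.2552,.138])[0])"
```

```text
time: 24.18
tcp_pos: [0.5209, -0.2569, 0.2743]
ee_rot: [-2.147, -2.293, 0.001]
force: [-0.8, -0.6, 0.5]
finger_gap: 0.0497
finger_force: 0.0
3 [ 0.5305 -0.1723] 542 (array([ 534.3, -171.9]), np.float64(0.15216013830999775))
4 [ 0.5361 -0.1307] 555 (array([ 538.6, -130.3]), np.float64(0.15207490222891568))
5 [ 0.5418 -0.0891] 545 (array([544.4, -88.9]), np.float64(0.15208821596798086))
rack ((430.1038513183594, -247.7332763671875), (43.51338195800781, 200.78860473632812), 2.500725030899048)
[ 0.63  0.31 -0.35  1.72  0.12  1.13  0.31] (array([ 3.2, -0.3, 24.2]), array([[-0.064,  0.998, -0.001],
       [ 0.998,  0.064, -0.   ],
       [-0.   , -0.001, -1.   ]]))
[  2.5   1.2 136.2]
```

```bash
python3 -m jog '[[[2,1,50],[0,0,0],50],[[0,0,50],[0,0,0],50],[[0,0,25],[0,0,0],50],[[0,0,11],[0,0,0],50],[[0,0,0],[0,0,0],16],[[0,0,0],[0,0,0],16],[[0,0,0],[0,0,0],16],[[0,0,0],[0,0,0],16]]' 15
python3 -m jog '[[[0,0,-10],[0,0,0],16],[[0,0,-26],[0,0,0],16],[[0,0,-50],[0,0,0],16],[[0,0,-50],[0,0,0],16],[[0,0,0],[0,0,0],16],[[0,0,0],[0,0,0],16]]'
python3 -c "
from h import *
print(tool([.4332,-.324,.2])[0])"
```

```text
time: 25.22
tcp_pos: [0.5228, -0.2559, 0.1393]
ee_rot: [2.148, 2.29, 0.001]
force: [-1.5, 0.2, 3.6]
finger_gap: 0.0231
finger_force: 15.0
time: 25.98
tcp_pos: [0.5216, -0.2555, 0.2738]
ee_rot: [-2.149, -2.291, 0.001]
force: [0.7, -0.5, -1.1]
finger_gap: 0.0225
finger_force: 15.0
[-62.8 -92.6  73.9]
```

```bash
python3 -m jog '[[[-21,-31,0],[0,0,0],16],[[-21,-31,0],[0,0,0],16],[[-20.8,-30.6,0],[0,0,0],16],[[0,0,40],[0,0,0],16],[[0,0,45],[0,0,0],16],[[0,0,0],[0,0,0],16],[[0,0,0],[0,0,0],16]]'
python3 -c "
from h import *
print(tool([.4332,-.324,.1235])[0])
d,P=cloud('wrist');cv2.imwrite('pics/w5.png',d['image'][...,::-1])
d=optics.read_camera('side');cv2.imwrite('pics/s5.png',cv2.resize(d['image'][130:280,260:440,::-1],None,fx=4,fy=4,interpolation=2))
Q=P.reshape(-1,3);q=Q[(np.abs(Q[:,0]-.43)<.06)&(np.abs(Q[:,1]+.25)<.115)&(Q[:,2]>.054)&(Q[:,2]<.066)]
print('rack',cv2.minAreaRect((q[:,:2]*1000).astype(np.float32)))
"
```

```text
time: 26.85
tcp_pos: [0.4341, -0.3241, 0.1897]
ee_rot: [-2.149, -2.291, -0.0]
force: [0.6, -0.1, 0.6]
finger_gap: 0.0228
finger_force: 15.0
[ 0.2 -0.9 66.2]
rack ((429.7418518066406, -247.61489868164062), (42.926700592041016, 201.0972900390625), 2.751115560531616)
```

View pics/w5.png

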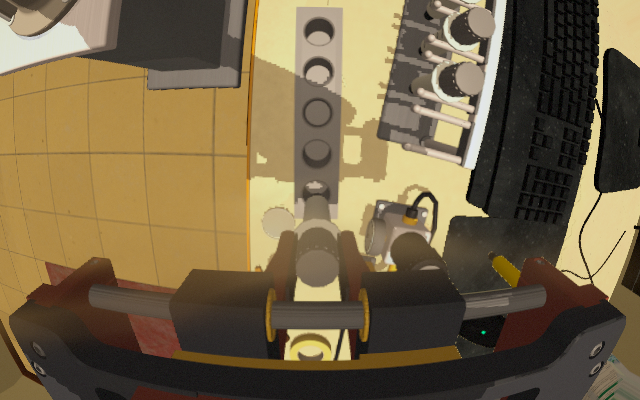

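View pics/s5.png

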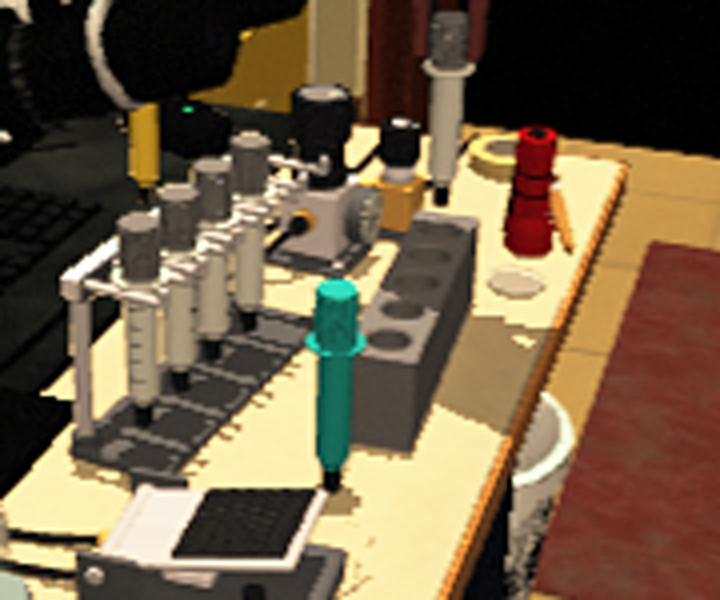

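The tip hangs right above the end bore (wrist 317,190), and the side view agrees. Inserting.

```bash
python3 -m jog '[[[0,-0.7,20],[0,0,0],16],[[0,0,20],[0,0,0],16],[[0,0,15],[0,0,0],16],[[0,0,10.5],[0,0,0],16],[[0,0,0],[0,0,0],16]]'
python3 -m jog '[[[0,0,0],[0,0,0],28],[[0,0,0],[0,0,0],40],[[0,0,0],[0,0,0],46],[[0,0,-40],[0,0,0],46],[[0,0,-60],[0,0,0],46],[[0,0,-52],[0,0,0],46],[[0,0,0],[0,0,0],46]]'
python3 -c "
from h import *
print(tool([.5275,-.2137,.2745])[0])"
```

```text
time: 27.58
tcp_pos: [0.4332, -0.3243, 0.1237]
ee_rot: [2.149, 2.291, 0.0]
force: [-0.4, -0.1, 0.1]
finger_gap: 0.0228
finger_force: 15.0
time: 28.45
tcp_pos: [0.4352, -0.3255, 0.2804]
ee_rot: [2.143, 2.285, 0.002]
force: [0.5, 0.3, -0.5]
finger_gap: 0.0461
finger_force: 0.0
[105.7  99.2   6. ]
```

```bash
python3 -m jog '[[[52,47,0],[0,0,0],46],[[53,48,0],[0,0,0],46],[[0,0,0],[0,0,0],46],[[0,0,0],[0,0,0],46]]'
python3 -c "
from h import *
print(tool([.5275,-.2137,.1385])[0])
d,P=cloud('top');Q=P.reshape(-1,3);q=Q[(np.hypot(Q[:,0]-.4312,Q[:,1]+.324)<.025)&(Q[:,2]>.1)&(Q[:,2]<.16)]
print(len(q),q.mean(0),np.percentile(q[:,2],[50,95]))
q=Q[(np.abs(Q[:,0]-.43)<.06)&(np.abs(Q[:,1]+.25)<.115)&(Q[:,2]>.054)&(Q[:,2]<.066)]
print('rack',cv2.minAreaRect((q[:,:2]*1000).astype(np.float32)))"
```

```text
time: 28.95
tcp_pos: [0.5101, -0.2267, 0.2746]
ee_rot: [-2.148, -2.291, 0.002]
force: [-0.3, -1.3, -0.1]
finger_gap: 0.0461
finger_force: 0.0
[ 11.8  18.5 136.1]
76 [ 0.42820628 -0.32342034  0.12890628] [0.13546098 0.14112961]
rack ((427.5585632324219, -248.40457153320312), (41.686859130859375, 199.74176025390625), 2.09684419631958)
```

```bash
python3 -m jog '[[[11.8,18.5,0],[0,0,0],46],[[0,0,50],[0,0,0],46],[[0,0,50],[0,0,0],46],[[0,0,25],[0,0,0],46],[[0,0,11],[0,0,0],46],[[0,0,0],[0,0,0],16],[[0,0,0],[0,0,0],16],[[0,0,0],[0,0,0],16],[[0,0,0],[0,0,0],16]]' 15
python3 -m jog '[[[0,0,-10],[0,0,0],16],[[0,0,-26],[0,0,0],16],[[0,0,-50],[0,0,0],16],[[0,0,-50],[0,0,0],16],[[0,0,0],[0,0,0],16],[[0,0,0],[0,0,0],16]]'
python3 -c "
from h import *
print(tool([.4315,-.286,.2])[0])"
```

```text
time: 30.12
tcp_pos: [0.5292, -0.2139, 0.1408]
ee_rot: [2.148, 2.29, 0.001]
force: [-1.2, -1.0, 4.6]
finger_gap: 0.0229
finger_force: 15.0
time: 30.88
tcp_pos: [0.528, -0.2132, 0.2753]
ee_rot: [-2.149, -2.291, 0.001]
force: [0.2, 0.1, -0.0]
finger_gap: 0.0227
finger_force: 15.0
[ -66.4 -100.9   75.4]
```

```bash
python3 -m jog '[[[-16.6,-25.2,0],[0,0,0],16],[[-16.6,-25.2,0],[0,0,0],16],[[-16.6,-25.2,0],[0,0,0],16],[[-16.6,-25.2,0],[0,0,0],16],[[0,0,0],[0,0,0],16],[[0,0,40],[0,0,0],16],[[0,0,40],[0,0,0],16],[[0,0,0],[0,0,0],16],[[0,0,0],[0,0,0],16]]'
cat > r.py <<'E'
from h import *
d,P=cloud('wrist')
Q=P.reshape(-1,3);q=Q[(np.abs(Q[:,0]-.43)<.06)&(np.abs(Q[:,1]+.25)<.115)&(Q[:,2]>.054)&(Q[:,2]<.066)]
print('rack',cv2.minAreaRect((q[:,:2]*1000).astype(np.float32)))
import sys
print(tool([float(a) for a in sys.argv[1:4]])[0])
E
python3 r.py .4315 -.286 .1245
```

```text
time: 32.0
tcp_pos: [0.4331, -0.2858, 0.1964]
ee_rot: [2.148, 2.292, 0.001]
force: [0.1, 0.2, 0.1]
finger_gap: 0.0227
finger_force: 15.0
rack ((429.225830078125, -236.2730255126953), (42.22515869140625, 177.099853515625), 2.566429853439331)
[ 0.3 -2.  72.5]
```

```bash
python3 -m jog '[[[0,-1.5,20],[0,0,0],16],[[0,0,20],[0,0,0],16],[[0,0,20],[0,0,0],16],[[0,0,12],[0,0,0],16],[[0,0,0],[0,0,0],16]]'
python3 -m jog '[[[0,0,0],[0,0,0],28],[[0,0,0],[0,0,0],40],[[0,0,0],[0,0,0],46],[[0,0,-40],[0,0,0],46],[[0,0,-55],[0,0,0],46],[[0,0,-55],[0,0,0],46],[[0,0,0],[0,0,0],46],[[0,0,0],[0,0,0],46]]'
python3 -c "
from h import *
print(tool([.533,-.172,.2745])[0])"
```

```text
time: 32.67
tcp_pos: [0.4314, -0.2865, 0.1242]
ee_rot: [2.148, 2.291, 0.0]
force: [-0.2, 0.4, -0.7]
finger_gap: 0.0226
finger_force: 15.0
time: 33.67
tcp_pos: [0.4303, -0.2861, 0.2733]
ee_rot: [-2.149, -2.291, 0.0]
force: [-0.4, -0.4, -0.6]
finger_gap: 0.046
finger_force: 0.0
[107.3 109.8  -1.3]
```

```bash
python3 -m jog '[[[27,27.5,-1],[0,0,0],46],[[27,27.5,0],[0,0,0],46],[[27,27.5,0],[0,0,0],46],[[26.3,27.3,0],[0,0,0],46],[[0,0,0],[0,0,0],46],[[0,0,0],[0,0,0],46]]'
python3 -c "
from h import *
print(tool([.5335,-.172,.1395])[0])"
```

```text
time: 34.42
tcp_pos: [0.5322, -0.1726, 0.2731]
ee_rot: [-2.148, -2.289, 0.003]
force: [0.8, -0.5, 0.0]
finger_gap: 0.0462
finger_force: 0.0
[  0.5   1.7 133.6]
```

```bash
python3 -m jog '[[[0.5,1.5,50],[0,0,0],46],[[0,0,50],[0,0,0],46],[[0,0,24],[0,0,0],46],[[0,0,10],[0,0,0],46],[[0,0,0],[0,0,0],16],[[0,0,0],[0,0,0],16],[[0,0,0],[0,0,0],16],[[0,0,0],[0,0,0],16]]' 15
python3 -m jog '[[[0,0,-10],[0,0,0],16],[[0,0,-25],[0,0,0],16],[[0,0,-50],[0,0,0],16],[[0,0,-50],[0,0,0],16],[[0,0,0],[0,0,0],16],[[0,0,0],[0,0,0],16]]'
python3 -c "
from h import *
print(tool([.4298,-.248,.2])[0])"
```

```text
time: 35.42
tcp_pos: [0.5355, -0.1719, 0.1418]
ee_rot: [2.148, 2.29, 0.001]
force: [-1.7, 0.6, 4.5]
finger_gap: 0.0223
finger_force: 15.0
time: 36.17
tcp_pos: [0.5343, -0.1714, 0.2753]
ee_rot: [-2.149, -2.291, 0.001]
force: [0.2, -0.1, -0.2]
finger_gap: 0.0226
finger_force: 15.0
[ -69.7 -109.2   75.4]
```

```bash
python3 -m jog '[[[-17.4,-27.3,0],[0,0,0],16],[[-17.4,-27.3,0],[0,0,0],16],[[-17.4,-27.3,0],[0,0,0],16],[[-17.4,-27.3,0],[0,0,0],16],[[0,0,0],[0,0,0],16],[[0,0,40],[0,0,0],16],[[0,0,40],[0,0,0],16],[[0,0,0],[0,0,0],16],[[0,0,0],[0,0,0],16]]'
python3 r.py .4298 -.248 .1255
```

```text
time: 37.3
tcp_pos: [0.4312, -0.2476, 0.1964]
ee_rot: [2.148, 2.292, 0.001]
force: [0.2, 0.3, 0.1]
finger_gap: 0.0224
finger_force: 15.0
rack ((429.64306640625, -247.75167846679688), (42.29541015625, 199.97975158691406), 2.6689095497131348)
[ 0.1 -1.8 71.4]
```

```bash
python3 -m jog '[[[0,-1.5,20],[0,0,0],16],[[0,0,20],[0,0,0],16],[[0,0,20],[0,0,0],16],[[0,0,11],[0,0,0],16],[[0,0,0],[0,0,0],16]]'
python3 -m jog '[[[0,0,0],[0,0,0],28],[[0,0,0],[0,0,0],40],[[0,0,0],[0,0,0],46],[[0,0,-40],[0,0,0],46],[[0,0,-55],[0,0,0],46],[[0,0,-55],[0,0,0],46],[[0,0,0],[0,0,0],46],[[0,0,0],[0,0,0],46]]'
python3 -c "
from h import *
print(tool([.5385,-.1304,.2745])[0])"
```

```text
time: 37.98
tcp_pos: [0.4296, -0.2483, 0.1253]
ee_rot: [2.148, 2.29, 0.001]
force: [0.9, 0.9, 0.3]
finger_gap: 0.0224
finger_force: 15.0
time: 38.98
tcp_pos: [0.4284, -0.248, 0.2743]
ee_rot: [-2.149, -2.291, 0.001]
force: [0.3, 0.1, -0.2]
finger_gap: 0.0456
finger_force: 0.0
[110.3 117.4  -0.3]
```

```bash
python3 -m jog '[[[27.6,29.4,0],[0,0,0],46],[[27.6,29.4,0],[0,0,0],46],[[27.6,29.4,0],[0,0,0],46],[[27.6,29.4,0],[0,0,0],46],[[0,0,0],[0,0,0],46],[[0,0,0],[0,0,0],46]]'
python3 -c "
from h import *
print(tool([.5387,-.1304,.1395])[0])
d,P=cloud('wrist');Q=P.reshape(-1,3)
for c in ((.4298,-.248),(.4315,-.286),(.4332,-.324)):
  q=Q[(np.hypot(Q[:,0]-c[0],Q[:,1]-c[1])<.02)&(Q[:,2]>.1)&(Q[:,2]<.16)]; print(len(q),len(q) and np.percentile(q[:,2],[60,95]))
"
```

```text
time: 39.72
tcp_pos: [0.538, -0.131, 0.2731]
ee_rot: [-2.148, -2.289, 0.003]
force: [0.3, -0.3, 0.1]
finger_gap: 0.046
finger_force: 0.0
[  0.5   1.2 133.6]
173 [0.10468999 0.11331644]
0 0
0 0
```

```bash
python3 -m jog '[[[0.5,1,50],[0,0,0],46],[[0,0,50],[0,0,0],46],[[0,0,24],[0,0,0],46],[[0,0,10],[0,0,0],46],[[0,0,0],[0,0,0],16],[[0,0,0],[0,0,0],16],[[0,0,0],[0,0,0],16],[[0,0,0],[0,0,0],16]]' 15
python3 -m jog '[[[0,0,-10],[0,0,0],16],[[0,0,-25],[0,0,0],16],[[0,0,-50],[0,0,0],16],[[0,0,-50],[0,0,0],16],[[0,0,0],[0,0,0],16],[[0,0,0],[0,0,0],16]]'
python3 -c "
from h import *
print(tool([.4281,-.210,.2])[0])
d,P=cloud('top');Q=P.reshape(-1,3)
for c in ((.4278,-.248),(.4295,-.286),(.4312,-.324)):
  q=Q[(np.hypot(Q[:,0]-c[0],Q[:,1]-c[1])<.015)&(Q[:,2]>.1)&(Q[:,2]<.16)]; print(len(q),len(q) and (q.mean(0),np.percentile(q[:,2],[60,95])))
"
```

```text
time: 40.78
tcp_pos: [0.5408, -0.1301, 0.1418]
ee_rot: [2.148, 2.29, 0.001]
force: [-0.8, 0.1, 5.5]
finger_gap: 0.0227
finger_force: 15.0
time: 41.52
tcp_pos: [0.5396, -0.1298, 0.2753]
ee_rot: [-2.149, -2.291, 0.001]
force: [-0.9, 0.4, -1.4]
finger_gap: 0.0225
finger_force: 15.0
[ -72.9 -116.3   75.4]
85 (array([ 0.42578981, -0.24673605,  0.12701523]), array([0.13512085, 0.14098931]))
87 (array([ 0.42752826, -0.28324874,  0.12538919]), array([0.13383861, 0.13886138]))
88 (array([ 0.42910424, -0.32133899,  0.12624724]), array([0.13419747, 0.13884977]))
```

All three are home (cap tops around 0.137). On to the fourth.

```bash
python3 -m jog '[[[-18.2,-29,0],[0,0,0],16],[[-18.2,-29,0],[0,0,0],16],[[-18.2,-29,0],[0,0,0],16],[[-18.3,-29.3,0],[0,0,0],16],[[0,0,0],[0,0,0],16],[[0,0,40],[0,0,0],16],[[0,0,40],[0,0,0],16],[[0,0,0],[0,0,0],16],[[0,0,0],[0,0,0],16]]'
python3 r.py .4281 -.210 .1255
```

```text
time: 42.7
tcp_pos: [0.4296, -0.2096, 0.1964]
ee_rot: [2.148, 2.292, 0.001]
force: [-0.4, 0.7, -0.6]
finger_gap: 0.0225
finger_force: 15.0
rack ((429.4661865234375, -240.531982421875), (42.13026428222656, 186.1078643798828), 2.7881743907928467)
[ 0.  -2.  71.4]
```

```bash
python3 -m jog '[[[0,-1.6,20],[0,0,0],16],[[0,0,20],[0,0,0],16],[[0,0,20],[0,0,0],16],[[0,0,11],[0,0,0],16],[[0,0,0],[0,0,0],16]]'
python3 -m jog '[[[0,0,0],[0,0,0],28],[[0,0,0],[0,0,0],40],[[0,0,0],[0,0,0],46],[[0,0,-40],[0,0,0],46],[[0,0,-55],[0,0,0],46],[[0,0,-55],[0,0,0],46],[[0,0,0],[0,0,0],46],[[0,0,0],[0,0,0],46]]'
python3 -c "
from h import *
print(tool([.544,-.0888,.2745])[0])"
```

```text
time: 43.38
tcp_pos: [0.4279, -0.2103, 0.1253]
ee_rot: [2.148, 2.29, 0.001]
force: [0.3, -0.6, -0.2]
finger_gap: 0.0227
finger_force: 15.0
time: 44.38
tcp_pos: [0.4267, -0.21, 0.2742]
ee_rot: [-2.149, -2.291, 0.001]
force: [-0.5, -0.2, -0.9]
finger_gap: 0.0463
finger_force: 0.0
[113.5 124.8  -0.3]
```

```bash
python3 -m jog '[[[28.4,31.2,0],[0,0,0],46],[[28.4,31.2,0],[0,0,0],46],[[28.4,31.2,0],[0,0,0],46],[[28.3,31.2,0],[0,0,0],46],[[0,0,0],[0,0,0],46],[[0,0,0],[0,0,0],46]]'
python3 -c "
from h import *
print(tool([.544,-.0888,.1395])[0])"
```

```text
time: 45.12
tcp_pos: [0.5432, -0.0894, 0.273]
ee_rot: [-2.148, -2.289, 0.003]
force: [-0.5, -0.5, -0.3]
finger_gap: 0.0458
finger_force: 0.0
[  0.5   1.2 133.5]
```

```bash
python3 -m jog '[[[0.5,1,50],[0,0,0],46],[[0,0,50],[0,0,0],46],[[0,0,24],[0,0,0],46],[[0,0,10],[0,0,0],46],[[0,0,0],[0,0,0],16],[[0,0,0],[0,0,0],16],[[0,0,0],[0,0,0],16],[[0,0,0],[0,0,0],16]]' 15
python3 -m jog '[[[0,0,-10],[0,0,0],16],[[0,0,-25],[0,0,0],16],[[0,0,-50],[0,0,0],16],[[0,0,-50],[0,0,0],16],[[0,0,0],[0,0,0],16],[[0,0,0],[0,0,0],16]]'
python3 -c "
from h import *
print(tool([.4264,-.172,.2])[0])"
```

```text
time: 46.12
tcp_pos: [0.546, -0.0885, 0.1418]
ee_rot: [2.148, 2.29, 0.001]
force: [-1.5, -1.1, 5.3]
finger_gap: 0.0226
finger_force: 15.0
time: 46.88
tcp_pos: [0.5448, -0.0883, 0.2753]
ee_rot: [-2.149, -2.291, 0.001]
force: [0.1, 0.5, -0.9]
finger_gap: 0.0224
finger_force: 15.0
[ -75.9 -123.5   75.4]
```

```bash
python3 -m jog '[[[-19,-31,0],[0,0,0],16],[[-19,-31,0],[0,0,0],16],[[-19,-31,0],[0,0,0],16],[[-19,-30.7,0],[0,0,0],16],[[0,0,0],[0,0,0],16],[[0,0,40],[0,0,0],16],[[0,0,40],[0,0,0],16],[[0,0,0],[0,0,0],16],[[0,0,0],[0,0,0],16]]'
python3 r.py .4264 -.172 .1255
```

```text
time: 48.0
tcp_pos: [0.4277, -0.1716, 0.1963]
ee_rot: [2.148, 2.292, 0.001]
force: [0.7, 0.2, -0.1]
finger_gap: 0.0225
finger_force: 15.0
rack ((429.7494201660156, -248.1991424560547), (42.282039642333984, 201.1607208251953), 2.764045238494873)
[-0.  -1.7 71.4]
```

```bash
python3 -m jog '[[[0,-1.4,20],[0,0,0],16],[[0,0,20],[0,0,0],16],[[0,0,20],[0,0,0],16],[[0,0,11],[0,0,0],16],[[0,0,0],[0,0,0],16]]'
python3 -m jog '[[[0,0,0],[0,0,0],28],[[0,0,0],[0,0,0],40],[[0,0,0],[0,0,0],46],[[0,0,-40],[0,0,0],46],[[0,0,-55],[0,0,0],46],[[0,0,-55],[0,0,0],46],[[0,0,0],[0,0,0],46]]'
python3 -m jog '[[[-50,0,-20],[0,0,0],46],[[-50,0,0],[0,0,0],46],[[-50,0,0],[0,0,0],46],[[-50,0,0],[0,0,0],46],[[0,0,0],[0,0,0],46],[[0,0,0],[0,0,0],46]]'
python3 -c "
from h import *
d,P=cloud('top');Q=P.reshape(-1,3)
for c in ((.4244,-.172),(.4261,-.21),(.4278,-.248),(.4295,-.286),(.4312,-.324)):
  q=Q[(np.hypot(Q[:,0]-c[0],Q[:,1]-c[1])<.015)&(Q[:,2]>.1)&(Q[:,2]<.16)]; print(len(q),len(q) and (q.mean(0).round(4),np.percentile(q[:,2],[60,95]).round(4)))
d=optics.read_camera('side');cv2.imwrite('pics/s9.png',cv2.resize(d['image'][130:280,260:440,::-1],None,fx=4,fy=4,interpolation=2))
d,P=cloud('wrist');cv2.imwrite('pics/w9.png',d['image'][...,::-1])
"
```

```text
time: 48.68
tcp_pos: [0.4262, -0.1723, 0.1253]
ee_rot: [2.148, 2.291, 0.001]
force: [-0.1, 0.6, -0.9]
finger_gap: 0.0228
finger_force: 15.0
time: 49.55
tcp_pos: [0.4279, -0.1727, 0.279]
ee_rot: [2.144, 2.285, 0.004]
force: [0.7, -0.3, -1.1]
finger_gap: 0.0462
finger_force: 0.0
time: 50.3
tcp_pos: [0.438, -0.3706, 0.2935]
ee_rot: [-2.147, -2.29, -0.001]
force: [0.6, 1.2, -0.0]
finger_gap: 0.046
finger_force: 0.0
83 (array([ 0.4222, -0.1718,  0.1261]), array([0.1349, 0.1399]))
83 (array([ 0.4243, -0.209 ,  0.1263]), array([0.1354, 0.1391]))
85 (array([ 0.4253, -0.2466,  0.1254]), array([0.1348, 0.1394]))
86 (array([ 0.4271, -0.2834,  0.1272]), array([0.1356, 0.14  ]))
87 (array([ 0.4292, -0.3215,  0.1267]), array([0.1349, 0.1406]))
```

View pics/s9.png

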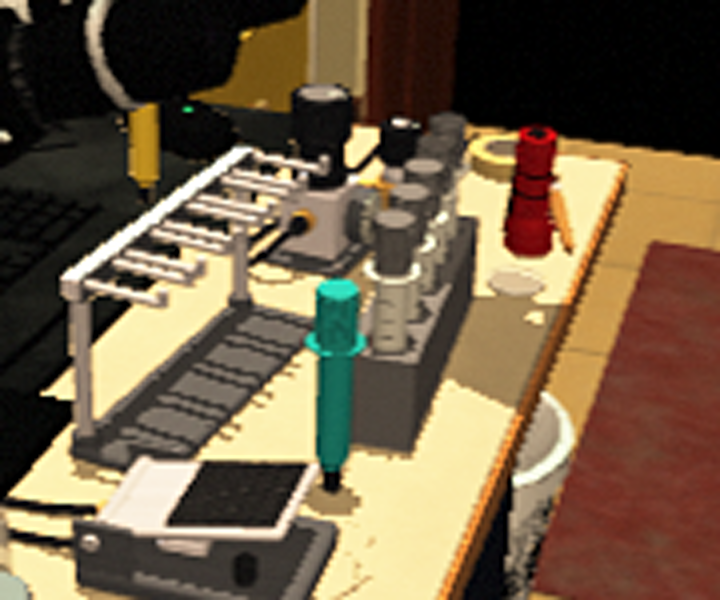

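View pics/w9.png

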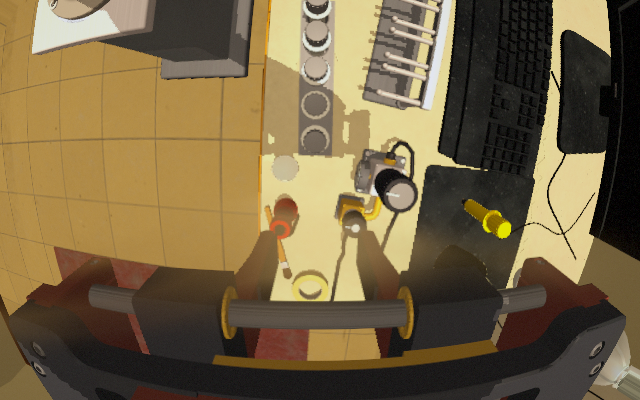

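The side view shows all five syringes home in the rack, the hooks empty, and turquoise (335,390) and yellow (145,150) untouched. The foot valve stands slightly aside compared with the earlier view. I wasn't near it then, and the bleed was already done with the treadle up. The wrist view shows the valve, knob, dish and flashlight in place. Handing in.

```bash
python3 -c "
from cell import order
print(order.sign_off())"
```

```text
the job is handed in; nothing more can be done
None
```

The job is handed in: the supply valve is closed and the regulator backed off, both to their stops, the line is bled (I pressed the treadle twice to be sure), and all five syringes stand fully home in the rack; after the bleed, the foot valve shifted slightly while the robot was away from it.

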